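# Fetch the fret levelling block from the push-to-open drawer

## Robot

A 6-joint arm with a two-finger parallel gripper is mounted at the origin on the work surface. World frame = base frame: x ahead of the robot, y to its left, z up, the work surface at z = 0. Lengths are in m, angles in rad, forces in N, time in s.
With the tool pointing down it reaches from about 0.275 to 0.85 m from the base axis. Payload 19 kg.
Tool frame: the origin (TCP) lies at the very end of the fingers, on their centre line; the grasp point (between the pads) lies 19 mm behind it; z points along the fingers, x is the direction in which the jaws open and shut, and the axes are right-handed (so a half turn about z gives the same grasp; the last joint's range is limited). The gripper opens to 85 mm and grips with 20 to 120 N. Pads are 22 mm wide; open, the fingers measure 114 mm over their backs; the gripper's body (76 mm by 85 mm) begins 54 mm behind the grasp point. The pads swing forward as they close: fully open they stand 13 mm farther back than shut.
Start: joints at [1.162, 0.15, 1.437, -0, 1.554, -0.134], TCP at [0.156, 0.553, 0.231] pointing down, gripper open.
Joint ranges: [-2.8, 2.8], [-0.68, 2.1], [0.12, 2.68], [-1.39, 4.53], [0.16, 2.79], [-2.81, 2.81]. Speed limits (rad/s): [1.89, 1.89, 2.22, 3.01, 3.01, 3.01].

## Interface

Orientations are given as a unit quaternion [x, y, z, w].
In Python, from cell import bot gives the robot as it stands.
- The arm moves only by the tool jog_arm, never from a script. Its argument "increments" is a list of rows, each a list of 7 numbers: the shift along the world's x, y, z as a fraction of full scale, then the turn, a rotation vector about the world's x, y, z as a fraction of full scale, then the opening, from -1 (shut) to 1 (fully open). In form: [[tx, ty, tz, rx, ry, rz, jaw], ...]. A call has 1 to 12 rows; each row is the pose to reach, as a shift and turn from the pose commanded when the call began, turning the shorter way round; what a row does not reach only later rows make up. Full scale, the value 1, is 100 mm for a shift and 180 degrees for a turn. A row lasts 1/8 s, in which the tool goes at most 62.5 mm and 10.7 degrees, less where a joint would pass 70% of its speed; a pose out of reach is approached as far as the arm can. A call with a number of a shift or a turn outside -1 to 1 is refused whole. A call with a gripper value outside its range is refused whole. The fingers move at their own pace and stop on an object; the grip force is fixed at half the most. Time passes only in rows, so rows that repeat a pose let the fingers close. It gives the time, the measured TCP pose, the force and the opening at its end, in the units of the state.
- bot.get_obs(): the state, without advancing time (a new reading comes with each control period).
- bot.capture(name): name is "scene" or "top"; returns a dict with "frame" (420x560x3 uint8, red, green, blue), "mtx" (3x3 intrinsics, pixels), "R" (3x3) and "t" (3): a world point X has camera coordinates R X + t. Camera axes: x right, y down, z forward; pixel columns grow to the right and rows downward; lengths in m; the calibration is good to about 2 mm. A picture is of the moment at which its call begins. There is no depth.
- bot.job_done(): hands the job in, once; it reports no verdict.
Trained networks look in a picture, given as the dict that the camera call returned (one of the last four; its "shot" number tells which), for a name from the list of things; names that differ only in an ending like _2 or _b are one class to them, and where a whole thing is asked for, a point or a joint stands for the part that bears it (a point fixed in the world has none). Each returns a list of dicts, best first, with "score" (0 to 1); they miss things now and then, are a little off and sometimes report something else, mostly with a low value. They report only what shows in the picture. A call takes as long as a camera call.
- bot.find_in(picture, target): "box" ([centre column, centre row, width, height] in pixels, round what is visible of it).
- bot.tip_of(picture, target): "xy" ([column, row] in pixels: a listed point, or the origin of a listed thing).
The state is a dict: "time_s": time; "joint_positions": joint angles; "joint_velocities": joint speeds; "joint_torque": joint torques, N m; "position": TCP position; "ee_rot": TCP orientation; "ft_force": force on the tool from outside, world axes, zero at the start; "torque": the same for the moment, N m; "width": opening from 0.0 (shut) to 1.0 (fully open).
Only numpy, scipy, OpenCV 4.12 (cv2) and the standard library are available. Lean on these libraries where they do the work, as an engineer would, in place of code of your own. Each camera call takes 0.05 s, during which the arm holds its last target.

## Task

Get the neck ready for levelling: push the front of the low tool drawer inward so that it springs ajar, draw it open and lift the levelling block, the one whose grip is a ridge running along its length, straight up out of its pocket. Keep it upright and set it gently on the frets, lengthwise along the neck and centred over the double dot, then push the drawer home until it latches shut. Leave the other two blocks in their pockets and everything else on the bench where it is.

Things in the scene. Friction and masses are not known exactly. Their poses are not given: they have to be found in the camera images.
- drawer_front (a point): Centre of the outer face of the drawer's plain wooden front (226 mm wide, 12 mm thick, z = 6 to 66 mm, no handle); moves with it; z = 36 mm here. The unit is a low fixed wooden box, clear top, 226 mm wide, 70 mm high, at the robot's left; its casing begins 20 mm behind this point when shut. x axis points into the unit (the way to push), y along the front.
- drawer (a joint): How far the drawer is out, m: 0 latched, 0.150 fully out (stop), -0.0066 pressed to the firm inner stop. Touch latch: from latched press the front in 6 mm to the stop (about 5 N, then firm) and let go: a spring throws it out to 0.045-0.065, where it stays and then slides easily. To latch, push in to the stop again and let go: it settles near 0 (up to 2 mm). Another press springs it out again.
- tray (a point): Middle pocket's centre on the tray's upper face (z = 32 mm); moves with the drawer, same axes, 85.5 mm behind the front's outer face. The tray is 165 mm deep from the front's inner face, 200 mm wide; the front stands 34 mm above it, so hook it from inside. Pockets at y = -64, 0, +64 mm: 103 x 39 mm, 18 mm deep, long side along x; the blocks come clear of the casing once the drawer is out 0.12.
- levelling_block_centre (a point): Centre, half-way up, of the levelling block, in one of the three pockets. Base 100 x 36 x 18 mm, aluminium sole, top flush with the tray; on it, centred, a wooden ridge grip 60 mm long (along the block), 14 mm thick, 28 mm high. 46 mm high in all; this point is 23 mm above the underside. x axis along the block, z up. About 0.28 kg.
- bevel_block_centre (a point): Centre of another block in a pocket, same base, but with a round knob grip 26 mm across and 28 mm high. This point is 23 mm above its underside. Leave it in its pocket.
- polish_block_centre (a point): Centre of the third block, same base, but its grip is a ridge running across the block: 30 mm long, 14 mm thick, 28 mm high. This point is 23 mm above its underside. Leave it in its pocket.
- double_dot (a point): Neck centre line at fret-top level (z = 61.5 mm), over the pair of pale dots side by side in the dark fingerboard. x axis along the neck to the headstock, y across. The neck is fixed on rests; here 52 mm wide; 161 mm from here to the heel end, 314 mm to the nut, then a 180 mm headstock. Level frets 18 mm apart stand 1.5 mm above the board; the block's flat sole rests on them.
- glue_bottle: White bottle, 38 mm across and 125 mm tall, standing between the drawer unit and the neck. Origin at the centre of its underside. Leave it alone.
- filler_tub: Green open tub, 84 mm across and 65 mm tall. Origin at the centre of its underside. Leave it alone.
- tape_roll: Roll of yellow tape lying flat, 92 mm across and 19 mm high. Origin at the centre of its underside. Leave it alone.
- screwdriver: Screwdriver lying on the bench, 190 mm long, about 30 mm high, x axis along it. Leave it alone.
- basket: Open pale plastic basket, 140 x 100 x 65 mm, sanding sticks in it up to 95 mm. Origin at the centre of its underside. Leave it alone.
- radius_block: Plain wooden sanding block, 160 x 42 x 26 mm, lying on the bench beyond the unit's left side. Origin at the centre of its underside. Leave it alone.
- key_box: Open clear box, 90 x 65 x 24 mm. Origin at the centre of its underside. Leave it alone.
- brush: Small cleaning brush lying on the bench, 155 mm long, 19 mm high. Origin under its middle. Leave it alone.

How it is judged:
On the way, in this order (a step that is already met when the one before it is completed fails the run):
1. The drawer has sprung ajar (value of joint drawer above 0.03 m), for 0.2 s.
2. The levelling block is lifted clear of its pocket, upright (z of levelling_block_centre in the frame of tray above 0.026 m and angle between levelling_block_centre's own z axis and vertical below 0.35 rad), for 0.2 s.
3. The levelling block rests on the frets, lengthwise and centred over the double dot (x of levelling_block_centre in the frame of double_dot between -0.02 and 0.02 m and y of levelling_block_centre in the frame of double_dot between -0.009 and 0.009 m and z of levelling_block_centre in the frame of double_dot below 0.0255 m and angle between the x axis of levelling_block_centre and the x axis of double_dot, either way round below 0.14 rad), for 0.3 s.
4. The drawer is pushed home (value of joint drawer below 0.005 m), for 0.1 s.
At the end, for the whole second after the job is handed in: The levelling block rests right way up on the frets, its centre within 20 mm of the double dot along the neck and within 9 mm across it, in line with the neck within 8 degrees; the drawer is latched shut, within 5 mm of fully home; the other two blocks sit in their pockets (all of step 3 and value of joint drawer between -0.003 and 0.005 m and z of levelling_block_centre in the frame of double_dot above 0.0205 m and angle between levelling_block_centre's own z axis and vertical below 0.06 rad and z of each of bevel_block_centre, polish_block_centre in the frame of tray below 0.009 m); the robot touches nothing.
It fails at once if The levelling block is tipped by more than 30 degrees (angle between levelling_block_centre's own z axis and vertical above 0.52 rad).
It fails at once if The levelling block is dropped or banged onto the neck: it comes down on the frets faster than 0.35 m/s (horizontal distance between levelling_block_centre and double_dot below 0.06 m and z of levelling_block_centre in the frame of double_dot below 0.036 m and linear speed of levelling_block above 0.35 m/s).
It fails at once if Another block is lifted out of its pocket (z of any of bevel_block_centre, polish_block_centre in the frame of tray above 0.02 m).
It fails at once if A bystander is moved by more than 30 mm (distance of any of glue_bottle, filler_tub, tape_roll, screwdriver, basket, radius_block, key_box, brush from where it was at the start of the episode above 0.03 m).
It fails at once if The bottle is knocked over (angle between glue_bottle's own z axis and vertical above 0.6 rad).
It also fails if it takes over 70 s, if anything falls off the work surface, if the arm or the gripper's body presses on something with over 40 N, if the wrist force passes 120 N, or if a joint passes its speed limit or range.

## Working session

There is one attempt and no reset: what is moved stays moved. The work goes in short steps, Python scripts to look and compute and a tool call to move; the robot and the scene stay as the last step left them, time stands still between calls to the robot, and variables do not carry over. Pictures are saved under pics/ and viewed, and the job is handed in when it is done.

Besides the shell and the picture viewer there is one more tool, called after ">>>" by a JSON object that holds its "fn" and its "kwargs". jog_arm: Moves the arm, as the interface text tells. Its arguments: {"type":"object","properties":{"increments":{"type":"array"}},"required":["increments"]}

```bash
mkdir -p pics; ls; cat > h.py <<'E'
import numpy as np, cv2
from cell import bot
def save(c,n,crop=None,scale=1):
    f=c["frame"][:,:,::-1].copy()
    if crop: f=f[crop[1]:crop[3],crop[0]:crop[2]]
    if scale!=1: f=cv2.resize(f,None,fx=scale,fy=scale,interpolation=cv2.INTER_CUBIC)
    cv2.imwrite("pics/"+n+".png",f)
def onz(c,uv,z):
    K,R,t=map(np.array,(c["mtx"],c["R"],c["t"]))
    d=R.T@np.linalg.solve(K,np.array([uv[0],uv[1],1.]))
    o=-R.T@t
    return o+d*(z-o[2])/d[2]
def proj(c,X):
    K,R,t=map(np.array,(c["mtx"],c["R"],c["t"]))
    p=K@(R@np.array(X)+t); return p[:2]/p[2]
E
python3 - <<'E'
from h import *
Z=dict(drawer_front=.036,tray=.032,levelling_block_centre=.037,bevel_block_centre=.037,polish_block_centre=.037,double_dot=.0615,glue_bottle=0,filler_tub=0,tape_roll=0,screwdriver=.015,basket=0,radius_block=0,key_box=0,brush=0)
o=bot.get_obs(); print(o)
for n in("scene","top"):
    c=bot.capture(n); save(c,n+"0"); print(n,"cam",-np.array(c["R"]).T@c["t"])
    for k,z in Z.items():
        print(k,[(np.round(d["xy"]).tolist(),round(d["score"],2),np.round(onz(c,d["xy"],z),3).tolist()) for d in bot.tip_of(c,k)[:2]])
E
```

```text
pics
{'time_s': 0.0, 'joint_positions': array([ 1.16200906e+00,  1.50995669e-01,  1.43800289e+00, -1.69641852e-05,
        1.55373872e+00, -1.33983212e-01]), 'joint_velocities': array([-8.02766056e-04,  5.99435900e-04,  1.02421710e-03,  4.76298687e-05,
        9.96843019e-04, -1.10968253e-03]), 'joint_torque': array([ 4.14974449e-03, -7.13062263e+01, -5.70868564e+01,  4.49815980e-05,
        9.26430628e-03, -1.71861944e-05]), 'position': array([0.15595899, 0.55321967, 0.23068394]), 'ee_rot': array([ 7.97294690e-01,  6.03589968e-01, -4.94188531e-04,  2.88777466e-04]), 'ft_force': array([ 0.08684093, -0.26719144,  0.51423652]), 'torque': array([ 0.00386383, -0.05679959,  0.00904163]), 'width': 1.0026070633579058}
scene cam [1.2894563  0.6879091  0.74775023]
drawer_front [([439.0, 245.0], 0.75, [0.376, 0.354, 0.036]), ([204.0, 152.0], 0.57, [0.444, -0.526, 0.036])]
tray []
levelling_block_centre []
bevel_block_centre []
polish_block_centre []
double_dot [([252.0, 169.0], 0.84, [0.448, -0.265, 0.062])]
glue_bottle [([249.0, 223.0], 0.64, [0.605, -0.116, 0.0])]
filler_tub [([209.0, 249.0]
[... 458 characters left out ...]
drawer_front [([199.0, 184.0], 0.88, [0.592, 0.202, 0.036])]
tray []
levelling_block_centre [([277.0, 126.0], 0.66, [0.763, -0.015, 0.037])]
bevel_block_centre []
polish_block_centre []
double_dot [([353.0, 229.0], 0.89, [0.474, -0.232, 0.061])]
glue_bottle [([309.0, 182.0], 0.76, [0.609, -0.114, 0.0])]
filler_tub [([310.0, 133.0], 0.94, [0.755, -0.114, 0.0])]
tape_roll [([275.0, 123.0], 0.94, [0.784, -0.009, 0.0])]
screwdriver [([154.0, 279.0], 0.89, [0.321, 0.325, 0.015])]
basket [([412.0, 289.0], 0.83, [0.307, -0.414, 0.0])]
radius_block [([110.0, 206.0], 0.89, [0.527, 0.466, 0.0])]
key_box [([469.0, 256.0], 0.56, [0.405, -0.579, 0.0])]
brush [([361.0, 280.0], 0.49, [0.329, -0.268, 0.0])]
```

View pics/scene0.png

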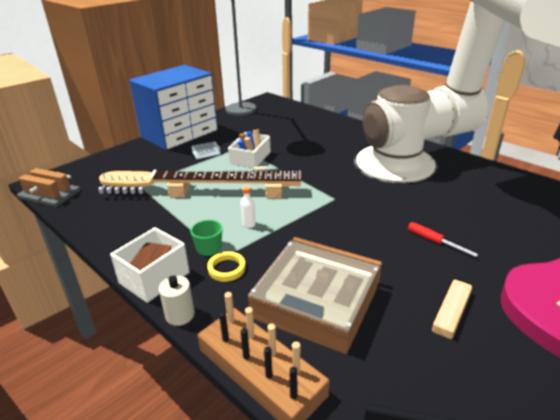

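View pics/top0.png

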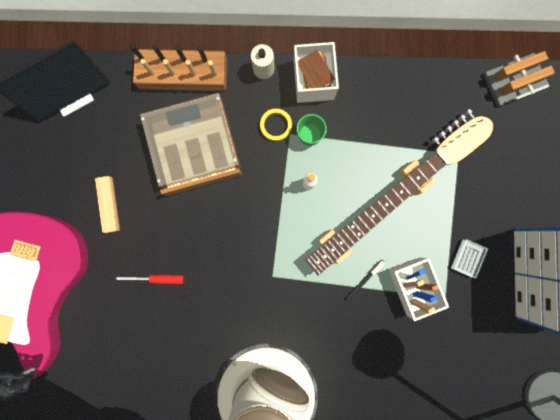

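The scene view shows the drawer unit at about (318,290) and the neck at (205,180). In the top view, the drawer front runs from about (160,192) to (241,173) facing the robot, the double dot is near (353,229), and the bottle is at (310,181).

```bash
python3 - <<'E'
from h import *
c=bot.capture("top")
save(c,"t1",(130,85,260,205),6); save(c,"t2",(290,150,460,280),4)
a=cv2.imread("pics/t1.png");b=cv2.imread("pics/t2.png");print(a.shape,b.shape)
for uv in [(160,192),(241,173)]: print(onz(c,uv,.066))
print(np.round(c["mtx"],1))
E
```

```text
(720, 780, 3) (520, 680, 3)
[0.56500361 0.30129272 0.066     ]
[0.62230091 0.07998121 0.066     ]
[[381.2   0.  283.7]
 [  0.  381.2 207.1]
 [  0.    0.    1. ]]
```

View pics/t1.png

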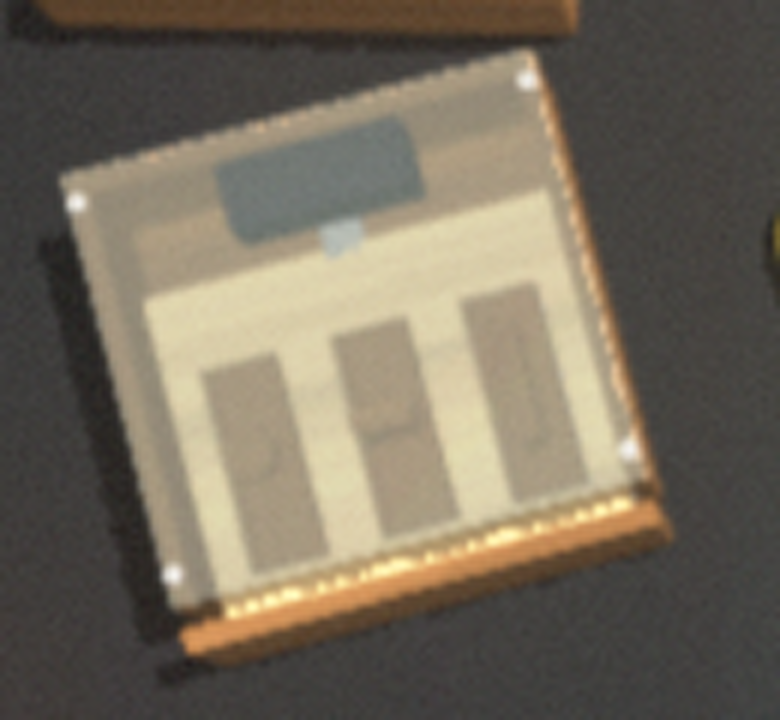

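View pics/t2.png

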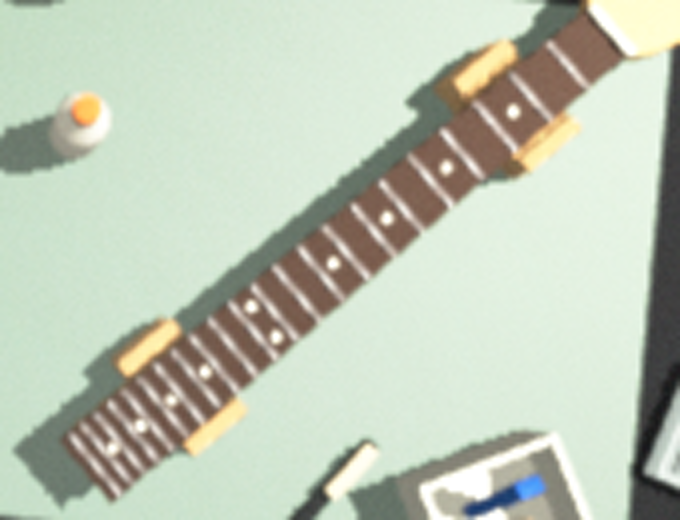

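```bash
cat > fit.py <<'E'
from h import *
from scipy.optimize import least_squares
def fitdrawer(c,px,off,sc,ext0=None):
    pts=[];uv=[]
    for yc,q in px.items():
        for (sx,sy),p in zip([(1,1),(1,-1),(-1,-1),(-1,1)],q):
            if p is None: continue
            pts.append((.0515*sx,yc+.0195*sy));uv.append(((p[0]+.5)/sc-.5+off[0],(p[1]+.5)/sc-.5+off[1]))
    def f(v):
        ca,sa=np.cos(v[2]),np.sin(v[2])
        return np.ravel([proj(c,(v[0]+ca*a-sa*b,v[1]+sa*a+ca*b,.032))-u for (a,b),u in zip(pts,uv)])
    r=least_squares(f,[.65,.2,.2]); return r.x,np.round(r.fun.reshape(-1,2),1)
def pose(v,a,b,z):
    ca,sa=np.cos(v[2]),np.sin(v[2]); return np.array((v[0]+ca*a-sa*b,v[1]+sa*a+ca*b,z))
E
python3 - <<'E'
from fit import *
c=bot.capture("top")
px={.064:[(203,370),(275,353),(328,555),(255,575)],0:[(332,337),(408,318),(460,518),(385,538)],-.064:[(460,298),(540,283),(587,484),(515,503)]}
v,r=fitdrawer(c,px,(130,85),6)
print("tray",v,np.abs(r).max()); 
print("front centre",pose(v,-.0855,0,.036),"ends",pose(v,-.0855,.113,.066),pose(v,-.0855,-.113,.066))
f=cv2.resize(c["frame"][85:205,130:260,::-1],None,fx=6,fy=6,interpolation=cv2.INTER_CUBIC)
def dl(P,col):
    q=[((proj(c,p)-np.array([130,85])+.5)*6-.5).round().astype(int) for p in P]
    cv2.polylines(f,[np.array(q)],True,col,1)
for y in(.064,0,-.064): dl([pose(v,.0515*a,y+.0195*b,.032) for a,b in[(1,1),(1,-1),(-1,-1),(-1,1)]],(0,0,255))
dl([pose(v,-.0855+a,b,.066) for a,b in[(0,.113),(0,-.113),(.012,-.113),(.012,.113)]],(255,0,0))
dl([pose(v,-.0855,b,z) for z,b in[(.066,.113),(.066,-.113),(.006,-.113),(.006,.113)]],(0,255,0))
cv2.imwrite("pics/t3.png",f)
def w(p,z): return onz(c,((p[0]+.5)/4-.5+290,(p[1]+.5)/4-.5+150),z)
D=np.array([w(p,.060)[:2] for p in[(113,448),(140,426),(171,400),(205,372),(264,321.5),(333,263),(387,218),(447,167),(513,111)]])
m=D.mean(0);u,s,vt=np.linalg.svd(D-m);d=vt[0]*np.sign(-vt[0,1]);print("neck dir",d,np.degrees(np.arctan2(d[1],d[0])))
dd=w((264,321.5),.060)[:2];print("dd",dd,"on line",m+d*((dd-m)@d),"resid",np.round((D-m)@[-d[1],d[0]],4))
print("heel",(w((90,465),.061)[:2]-dd)@d)
E
```

```text
tray [0.67448268 0.21523997 0.28655915] 0.9
front centre [0.59246919 0.19107311 0.036     ] ends [0.56052936 0.29946521 0.066     ] [0.62440902 0.08268101 0.066     ]
neck dir [ 0.6555587  -0.75514422] -49.037973094063965
dd [ 0.47167533 -0.23897302] on line [ 0.47171049 -0.2389425 ] resid [ 0.0004  0.     -0.0001 -0.0004 -0.      0.0001 -0.0002  0.      0.0002]
heel -0.1549953735879663
```

View pics/t3.png

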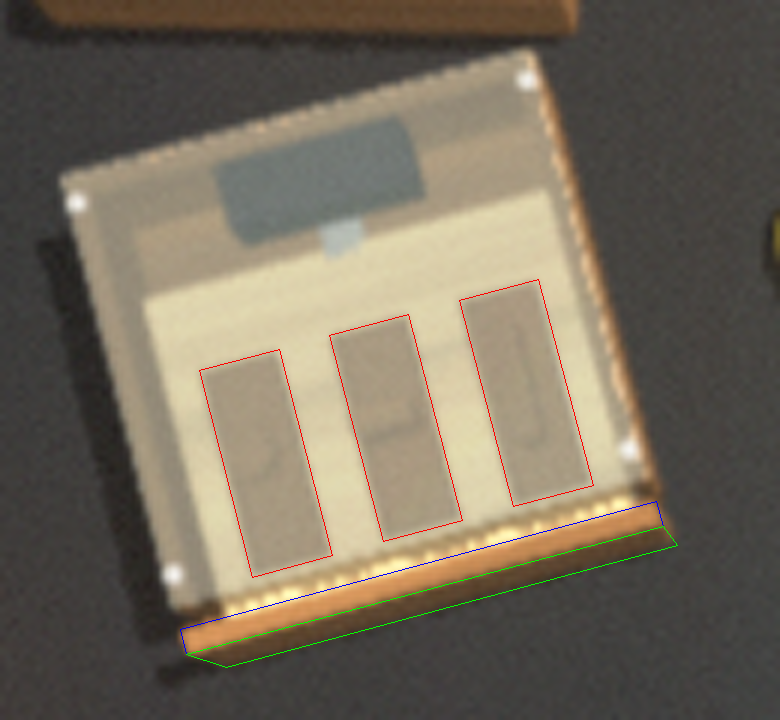

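>>> {"fn": "jog_arm", "kwargs": {"increments": [[0.5,-0.47,0,0,0,0.06,-1],[0.97,-0.94,0,0,0,0.12,-1],[0.97,-0.94,0,0,0,0.178,-1]]}}

```text
time_s: 1.98
position: [0.2545, 0.4578, 0.2314]
ee_rot: [0.614, 0.789, 0.0, 0.0]
ft_force: [0.3, -0.2, -0.2]
width: 0.372
```

>>> {"fn": "jog_arm", "kwargs": {"increments": [[0.5,-0.47,0,0,0,0,-1],[0.97,-0.94,0,0,0,0,-1]]}}

```text
time_s: 2.22
position: [0.3438, 0.3713, 0.2314]
ee_rot: [0.615, 0.788, 0.0, 0.0]
ft_force: [1.0, 1.2, -0.7]
width: -0.001
```

>>> {"fn": "jog_arm", "kwargs": {"increments": [[0.5,-0.47,0,0,0,0,-1],[0.97,-0.94,0,0,0,0,-1]]}}

```text
time_s: 2.48
position: [0.434, 0.284, 0.2315]
ee_rot: [0.616, 0.788, 0.0, 0.0]
ft_force: [0.9, 0.2, 0.9]
width: -0.003
```

>>> {"fn": "jog_arm", "kwargs": {"increments": [[0.5,-0.47,-0.5,0,0,0,-1],[0.97,-0.94,-0.95,0,0,0,-1],[0.97,-0.94,-0.95,0,0,0,-1]]}}

```text
time_s: 2.85
position: [0.5306, 0.1897, 0.1346]
ee_rot: [0.616, 0.787, -0.001, -0.0]
ft_force: [0.9, 0.9, 1.0]
width: -0.001
```

>>> {"fn": "jog_arm", "kwargs": {"increments": [[0.1,-0.1,-0.5,0,0,0.014,-1],[0.1,-0.1,-0.98,0,0,0.014,-1],[0.1,-0.1,-0.98,0,0,0.014,-1]]}}

```text
time_s: 3.22
position: [0.5379, 0.1811, 0.0355]
ee_rot: [0.599, 0.801, -0.002, -0.002]
ft_force: [-0.3, -0.2, 0.7]
width: -0.002
```

```bash
python3 - <<'E'
from fit import *
o=bot.get_obs();p=o["position"];q=o["ee_rot"]
print(p,np.degrees(2*np.arctan2(q[1],q[0])),o["ft_force"])
v=[0.67448268,0.21523997,0.28655915];F=pose(v,-.0855,0,0)
u=np.array([np.cos(v[2]),np.sin(v[2])]);d=p[:2]-F[:2];print("along",d@u,"lat",d@[-u[1],u[0]])
c=bot.capture("top");save(c,"t4",(130,85,260,205),5)
E
```

```text
[0.53785747 0.18107668 0.03546521] 106.46978788830369 [-0.30229843 -0.17047767  0.68914945]
along -0.055210296312840565 lat 0.0058473881486752165
```

View pics/t4.png

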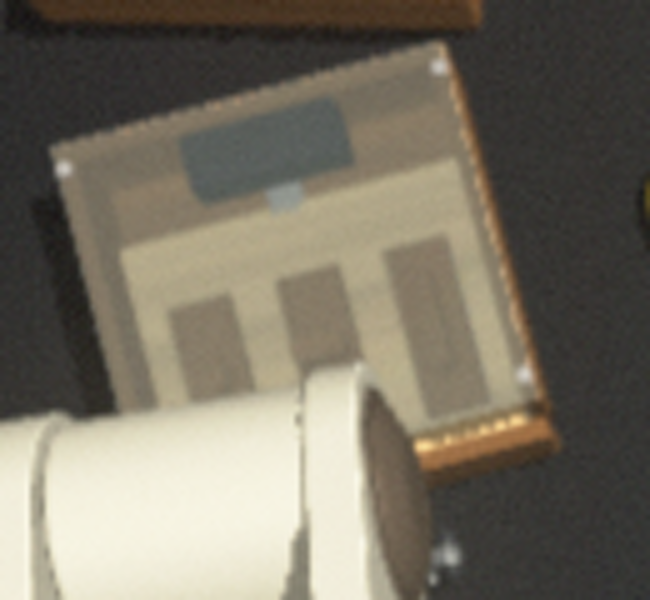

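The arm hides the drawer front (about (430,440) in the crop), but the TCP pose puts the tip about 55 mm in front of it.

>>> {"fn": "jog_arm", "kwargs": {"increments": [[0.35,0.08,0,0,0,0,-1],[0.4,0.1,0,0,0,0,-1],[0.4,0.1,0,0,0,0,-1]]}}

```text
time_s: 3.65
position: [0.5803, 0.192, 0.04]
ee_rot: [0.598, 0.801, 0.001, 0.001]
ft_force: [-0.7, -0.7, -0.3]
width: 0.002
```

>>> {"fn": "jog_arm", "kwargs": {"increments": [[0.03,0.01,0,0,0,0,-1],[0.06,0.018,0,0,0,0,-1],[0.06,0.018,0,0,0,0,-1]]}}

```text
time_s: 4.03
position: [0.5856, 0.1934, 0.0384]
ee_rot: [0.598, 0.801, -0.0, -0.0]
ft_force: [-3.4, 0.1, 2.7]
width: -0.001
```

>>> {"fn": "jog_arm", "kwargs": {"increments": [[0.02,0.006,0,0,0,0,-1],[0.02,0.006,0,0,0,0,-1]]}}

```text
time_s: 4.28
position: [0.5877, 0.1941, 0.0382]
ee_rot: [0.598, 0.801, -0.0, -0.0]
ft_force: [-3.5, -0.2, 2.6]
width: 0.003
```

>>> {"fn": "jog_arm", "kwargs": {"increments": [[0.02,0.006,0,0,0,0,-1],[0.02,0.006,0,0,0,0,-1]]}}

```text
time_s: 4.53
position: [0.5897, 0.1947, 0.0382]
ee_rot: [0.598, 0.801, -0.0, -0.0]
ft_force: [-4.0, 1.4, 1.7]
width: -0.004
```

>>> {"fn": "jog_arm", "kwargs": {"increments": [[0.02,0.006,0,0,0,0,-1],[0.02,0.006,0,0,0,0,-1]]}}

```text
time_s: 4.78
position: [0.5905, 0.1949, 0.0381]
ee_rot: [0.598, 0.801, -0.001, -0.001]
ft_force: [-16.3, -3.6, 10.8]
width: 0.001
```

>>> {"fn": "jog_arm", "kwargs": {"increments": [[0.02,0.006,0,0,0,0,-1],[0.02,0.006,0,0,0,0,-1]]}}

```text
time_s: 5.03
position: [0.5905, 0.1949, 0.0381]
ee_rot: [0.598, 0.801, -0.003, -0.002]
ft_force: [-36.9, -10.6, 22.9]
width: 0.008
```

Firm stop reached. I'll back off quickly.

>>> {"fn": "jog_arm", "kwargs": {"increments": [[-0.55,-0.16,0,0,0,0,-1],[-0.96,-0.28,0,0,0,0,-1],[-0.96,-0.28,0.4,0,0,0,-1],[-0.96,-0.28,0.9,0,0,0,-1]]}}

```text
time_s: 5.52
position: [0.4971, 0.1675, 0.1289]
ee_rot: [0.598, 0.801, -0.0, -0.0]
ft_force: [1.8, -0.7, 0.0]
width: -0.0
```

```bash
python3 - <<'E'
from fit import *
o=bot.get_obs();print(o["position"],o["ft_force"])
c=bot.capture("top");save(c,"t5",(130,85,260,205),5)
c=bot.capture("scene");save(c,"s5",(220,200,420,360),4)
E
```

```text
[0.49710043 0.16754928 0.12890288] [ 1.83508345 -0.70119672  0.04351501]
```

View pics/t5.png

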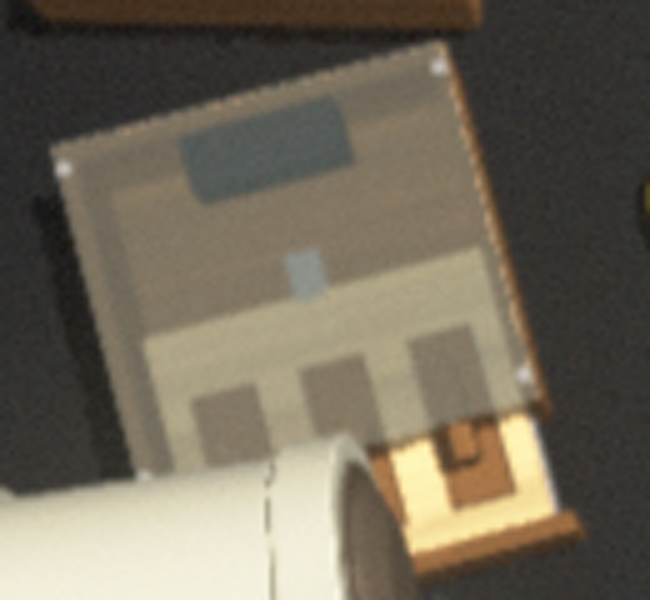

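View pics/s5.png

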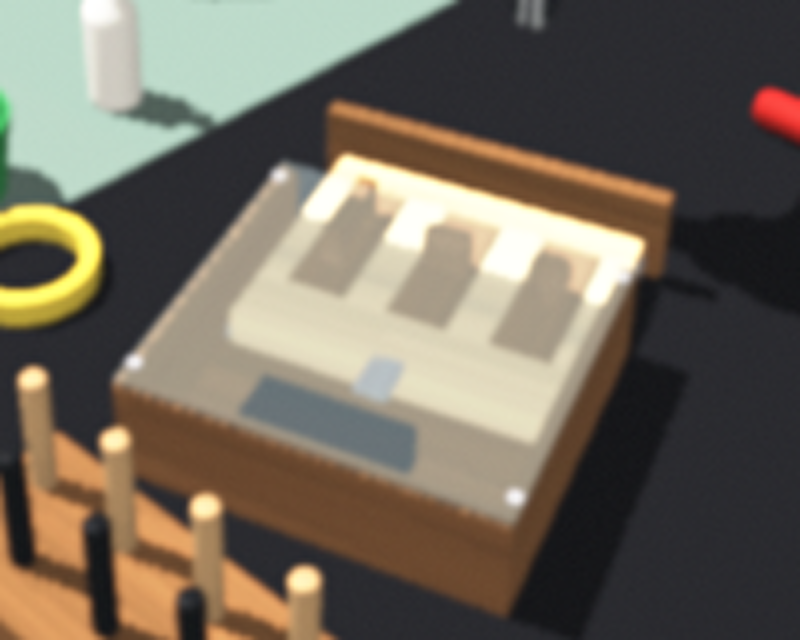

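The drawer has sprung ajar. In the top crop the front is now at about (500,545), with the long ridge at (460,440). In the scene crop the front stands clear at (500,160).

```bash
python3 - <<'E'
from fit import *
c=bot.capture("top")
px={.064:[(190,402),(255,384),None,None],0:[(300,372),(367,353),None,None],-.064:[(408,343),(470,325),(517,490),(455,508)]}
v,r=fitdrawer(c,px,(130,85),5);print(v,np.abs(r).max())
v0=np.array([0.67448268,0.21523997,0.28655915]);u=np.array([np.cos(v0[2]),np.sin(v0[2])])
d=(v0[:2]-v[:2])@u;print("out",d,"lat",(v0[:2]-v[:2])@[-u[1],u[0]])
v1=[*(v0[:2]-d*u),v0[2]]
for n,t in(("hook",pose(v1,-.0855+.012+.019,-.01,.04)),("levblock",pose(v1,0,-.064,.037))): print(n,t,(t-bot.get_obs()["position"])*10)
E
```

```text
[0.62195525 0.1988138  0.30416806] 0.8
out 0.055028388834178425 lat 0.00090929205545301
hook [0.57224716 0.17468918 0.04      ] [ 0.73035844  0.06678434 -0.90890042]
levblock [0.63978805 0.1382958  0.037     ] [ 1.40576731 -0.29714952 -0.93890042]
```

>>> {"fn": "jog_arm", "kwargs": {"increments": [[0.5,0.05,0,0,0,0,-1],[0.73,0.07,0,0,0,0,-1],[0.73,0.07,0,0,0,0,-1],[0.73,0.07,-0.5,0,0,0,-1],[0.73,0.07,-0.88,0,0,0,-1],[0.73,0.07,-0.88,0,0,0,-1]]}}

```text
time_s: 6.42
position: [0.5684, 0.1745, 0.0374]
ee_rot: [0.598, 0.801, -0.002, -0.002]
ft_force: [-0.5, -0.1, 0.9]
width: 0.002
```

>>> {"fn": "jog_arm", "kwargs": {"increments": [[-0.1,-0.03,0,0,0,0,-1],[-0.2,-0.06,0,0,0,0,-1],[-0.35,-0.1,0,0,0,0,-1],[-0.5,-0.145,0,0,0,0,-1],[-0.6,-0.175,0,0,0,0,-1],[-0.7,-0.205,0,0,0,0,-1],[-0.72,-0.21,0,0,0,0,-1]]}}

```text
time_s: 7.3
position: [0.4983, 0.1537, 0.0406]
ee_rot: [0.598, 0.801, 0.0, 0.0]
ft_force: [0.1, 0.7, -0.5]
width: -0.0
```

>>> {"fn": "jog_arm", "kwargs": {"increments": [[-0.1,-0.03,0,0,0,0,-1],[-0.19,-0.055,0,0,0,0,-1],[-0.19,-0.055,0,0,0,0,-1]]}}

```text
time_s: 7.68
position: [0.4791, 0.1482, 0.0402]
ee_rot: [0.598, 0.801, -0.0, -0.0]
ft_force: [-0.2, -1.3, -0.4]
width: -0.0
```

>>> {"fn": "jog_arm", "kwargs": {"increments": [[0.05,0.01,0.3,0,0,0,-1],[0.05,0.01,0.8,0,0,0,-1],[0.05,0.01,1,0,0,0,-1],[0.05,0.01,1,0,0,0,-0.2]]}}

```text
time_s: 8.18
position: [0.4855, 0.1495, 0.1416]
ee_rot: [0.598, 0.801, 0.001, 0.001]
ft_force: [0.5, 0.4, 0.4]
width: 0.2
```

```bash
python3 - <<'E'
from fit import *
o=bot.get_obs();print(o["position"],o["ft_force"],o["width"])
c=bot.capture("top");save(c,"t6",(130,85,260,235),5)
print(bot.tip_of(c,"levelling_block_centre")[:2])
c=bot.capture("scene");save(c,"s6",(220,180,420,340),4)
print(bot.tip_of(c,"levelling_block_centre")[:2])
E
```

```text
[0.48549184 0.14947492 0.14158185] [0.53674366 0.35243813 0.4430642 ] 0.20038507822829094
[]
[{'xy': [322.1, 237.2], 'score': 0.79}]
```

View pics/t6.png

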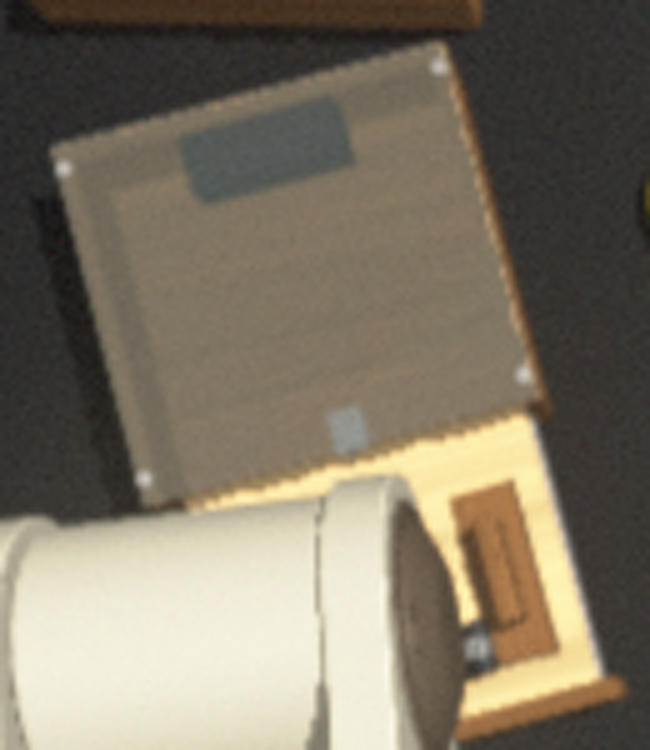

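View pics/s6.png

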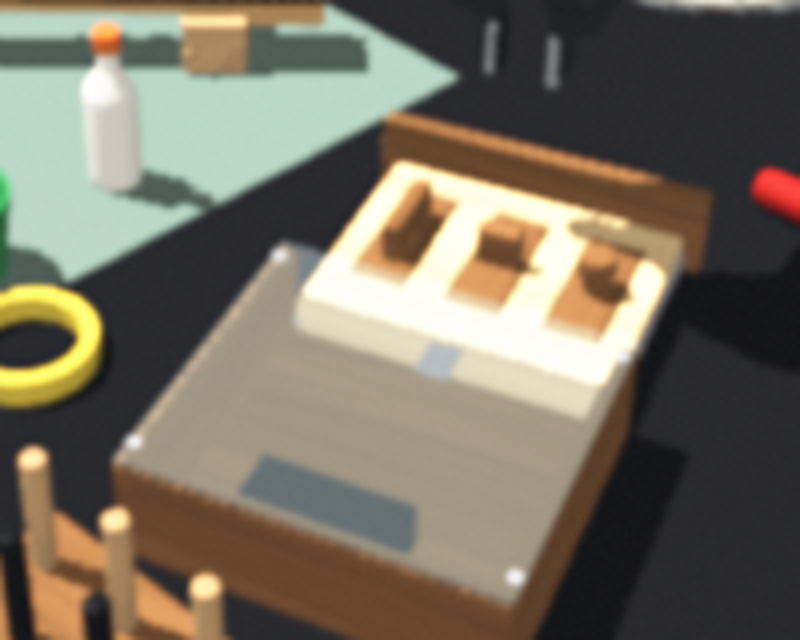

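The drawer is now open, and the levelling pocket shows at about (505,574) in the top crop, clear of the casing edge at (530,410). All three blocks are visible in the scene view.

```bash
python3 - <<'E'
from fit import *
c=bot.capture("top");s=bot.capture("scene")
px={-.064:[(452,498),(513,482),(557,650),None]}
v,r=fitdrawer(c,px,(130,85),5);print(v,np.abs(r).max())
v0=np.array([0.67448268,0.21523997,0.28655915]);u=np.array([np.cos(v0[2]),np.sin(v0[2])])
cen=np.mean([(452,498),(557,650)],0); L=onz(c,(cen+.5)/5-.5+[130,85],.032);print("direct",L)
l0=pose(v0,0,-.064,.032)
d=(l0-L)[:2]@u;print("out",d,"lat",(l0-L)[:2]@[-u[1],u[0]])
T=pose([*(v0[:2]-d*u),v0[2]],0,-.064,.034);print("target",T,(T-bot.get_obs()["position"])*10)
print("scene",onz(s,bot.tip_of(s,"levelling_block_centre")[0]["xy"],.037))
f=cv2.resize(c["frame"][85:235,130:260,::-1],None,fx=5,fy=5,interpolation=cv2.INTER_CUBIC)
vv=[*(v0[:2]-d*u),v0[2]]
for hx,hy,z in((.0515,.0195,.032),(.03,.007,.060)):
    q=[((proj(c,pose(vv,a*hx,-.064+b*hy,z))-[130,85]+.5)*5-.5).round().astype(int) for a,b in[(1,1),(1,-1),(-1,-1),(-1,1)]]
    cv2.polylines(f,[np.array(q)],True,(0,0,255),1)
cv2.imwrite("pics/t7.png",f[380:,300:])
E
```

```text
[0.53341532 0.17370661 0.27521752] 0.8
direct [0.5514439  0.11155517 0.032     ]
out 0.14732837360208273 lat 0.0006794269114782773
target [0.55125186 0.11220689 0.034     ] [ 0.66864274 -0.37050157 -1.05293822]
scene [0.55381508 0.1216805  0.037     ]
```

View pics/t7.png

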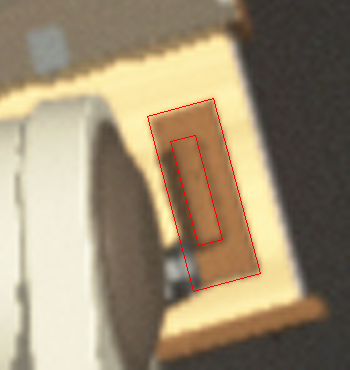

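>>> {"fn": "jog_arm", "kwargs": {"increments": [[0.5,-0.3,0,0,0,0,-0.15],[0.66,-0.37,0,0,0,0,-0.15],[0.66,-0.37,0,0,0,0,-0.15],[0.66,-0.37,0,0,0,0,-0.15]]}}

```text
time_s: 9.02
position: [0.5499, 0.1128, 0.14]
ee_rot: [0.598, 0.801, -0.0, -0.0]
ft_force: [0.2, 0.7, -1.0]
width: 0.421
```

```bash
python3 - <<'E'
from fit import *
o=bot.get_obs();print(o["position"],o["ft_force"],o["width"])
c=bot.capture("scene");save(c,"s8",(260,160,400,270),5)
E
```

```text
[0.54987807 0.11280837 0.13997059] [ 0.16582973  0.70963416 -0.97094143] 0.421200160025604
```

View pics/s8.png

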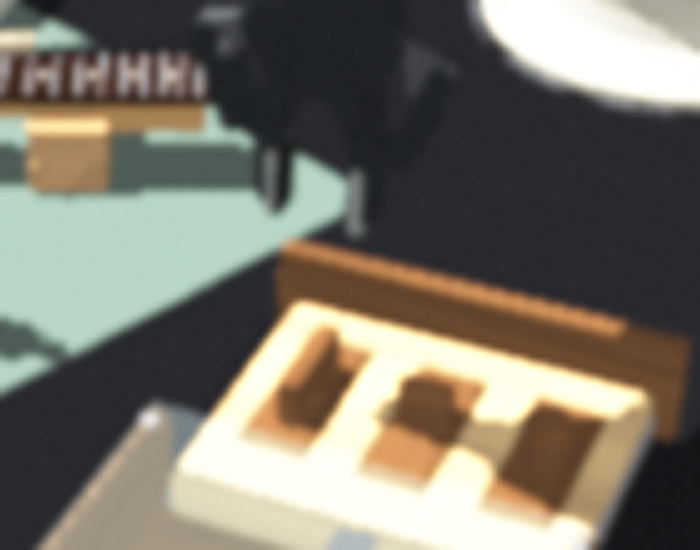

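The fingers are at (275,180) and (355,205) in the crop, above the block and straddling the ridge in line with it. Going down.

>>> {"fn": "jog_arm", "kwargs": {"increments": [[0.01,0,-0.4,0,0,0,-0.15],[0.01,0,-0.8,0,0,0,-0.15],[0.01,0,-0.98,0,0,0,-0.15],[0.01,0,-0.98,0,0,0,-0.15]]}}

```text
time_s: 9.57
position: [0.5512, 0.1126, 0.042]
ee_rot: [0.598, 0.801, -0.0, -0.0]
ft_force: [-0.9, 0.6, 0.6]
width: 0.424
```

>>> {"fn": "jog_arm", "kwargs": {"increments": [[0,0,-0.06,0,0,0,-0.15],[0,0,-0.06,0,0,0,-0.15],[0,0,-0.06,0,0,0,-0.6],[0,0,-0.06,0,0,0,-0.6]]}}

```text
time_s: 10.07
position: [0.5519, 0.1123, 0.0366]
ee_rot: [0.598, 0.801, 0.0, 0.0]
ft_force: [0.6, 0.3, 0.2]
width: 0.198
```

>>> {"fn": "jog_arm", "kwargs": {"increments": [[0,0,-0.02,0,0,0,-0.6],[0,0,-0.02,0,0,0,-1],[0,0,-0.02,0,0,0,-1],[0,0,-0.02,0,0,0,-1],[0,0,-0.02,0,0,0,-1],[0,0,-0.02,0,0,0,-1]]}}

```text
time_s: 10.82
position: [0.5518, 0.1123, 0.0343]
ee_rot: [0.598, 0.801, -0.0, 0.0]
ft_force: [1.4, -1.9, 1.0]
width: 0.15
```

>>> {"fn": "jog_arm", "kwargs": {"increments": [[0,0,0.06,0,0,0,-1],[0,0,0.15,0,0,0,-1],[0,0,0.25,0,0,0,-1],[0,0,0.4,0,0,0,-1],[0,0,0.4,0,0,0,-1],[0,0,0.4,0,0,0,-1]]}}

```text
time_s: 11.58
position: [0.5516, 0.1123, 0.0742]
ee_rot: [0.598, 0.801, -0.0, 0.0]
ft_force: [-0.3, 0.1, -2.3]
width: 0.157
```

```bash
python3 - <<'E'
from fit import *
o=bot.get_obs();print(o["position"],o["ft_force"],o["torque"],o["width"])
c=bot.capture("scene");save(c,"s9",(260,160,400,270),5)
E
```

```text
[0.55161019 0.11232564 0.0741685 ] [-0.34188864  0.13556612 -2.25787671] [ 0.05383347 -0.00093949  0.04004446] 0.15698158330436576
```

View pics/s9.png

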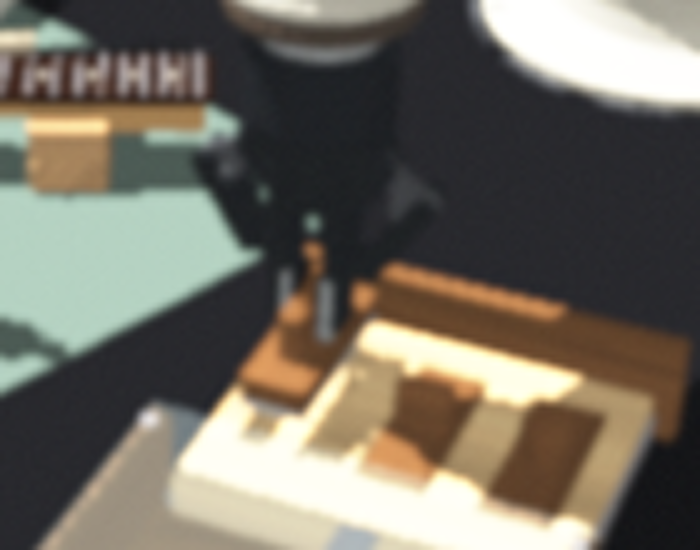

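The block is gripped level and clear of its pocket (block at about (290,370), empty pocket showing below it). Next I'll raise it and carry it over.

>>> {"fn": "jog_arm", "kwargs": {"increments": [[0,0,0.35,0,0,0,-1],[0,0,0.7,0,0,0,-1],[0,0,1,0,0,0,-1],[0,0,1,0,0,0,-1]]}}

```text
time_s: 12.12
position: [0.5525, 0.1124, 0.1759]
ee_rot: [0.598, 0.801, 0.001, 0.001]
ft_force: [0.4, 0.0, -2.4]
width: 0.15
```

>>> {"fn": "jog_arm", "kwargs": {"increments": [[-0.05,-0.25,0,0,0,-0.045,-1],[-0.1,-0.5,0,0,0,-0.09,-1],[-0.15,-0.75,0,0,0,-0.135,-1],[-0.2,-0.95,0,0,0,-0.18,-1],[-0.2,-0.95,0,0,0,-0.18,-1]]}}

```text
time_s: 12.75
position: [0.5311, 0.0164, 0.1727]
ee_rot: [0.799, 0.602, -0.001, -0.001]
ft_force: [0.2, 1.1, -2.7]
width: 0.152
```

>>> {"fn": "jog_arm", "kwargs": {"increments": [[-0.05,-0.25,0,0,0,-0.045,-1],[-0.1,-0.5,0,0,0,-0.09,-1],[-0.15,-0.75,0,0,0,-0.135,-1],[-0.2,-0.95,0,0,0,-0.18,-1],[-0.2,-0.95,0,0,0,-0.18,-1]]}}

```text
time_s: 13.38
position: [0.5115, -0.078, 0.1733]
ee_rot: [0.934, 0.356, -0.001, -0.0]
ft_force: [0.8, 0.1, -1.8]
width: 0.151
```

>>> {"fn": "jog_arm", "kwargs": {"increments": [[-0.08,-0.3,0,0,0,0,-1],[-0.16,-0.6,0,0,0,0,-1],[-0.24,-0.9,0,0,0,0,-1],[-0.24,-0.9,0,0,0,0,-1]]}}

```text
time_s: 13.88
position: [0.4876, -0.1682, 0.1736]
ee_rot: [0.934, 0.357, -0.0, -0.0]
ft_force: [-0.5, 0.8, -3.1]
width: 0.147
```

>>> {"fn": "jog_arm", "kwargs": {"increments": [[-0.08,-0.35,0,0,0,-0.005,-1],[-0.16,-0.71,-0.1,0,0,-0.005,-1],[-0.16,-0.71,-0.2,0,0,-0.005,-1],[-0.16,-0.71,-0.3,0,0,-0.005,-1],[-0.16,-0.71,-0.3,0,0,-0.005,-1]]}}

```text
time_s: 14.5
position: [0.4718, -0.2373, 0.1434]
ee_rot: [0.937, 0.35, -0.0, -0.001]
ft_force: [-0.2, 0.4, -1.2]
width: 0.151
```

```bash
python3 - <<'E'
from fit import *
o=bot.get_obs();q=o["ee_rot"];print(o["position"],np.degrees(2*np.arctan2(q[1],q[0])),o["ft_force"],o["torque"],o["width"])
c=bot.capture("top");save(c,"t10",(290,150,460,280),4)
c=bot.capture("scene");save(c,"s10",(90,100,320,230),3)
print(bot.tip_of(c,"levelling_block_centre")[:2],bot.tip_of(c,"double_dot")[:2])
E
```

```text
[ 0.4718147  -0.23731849  0.14335582] 40.91988745531789 [-0.21438848  0.39547426 -1.23462952] [-0.01003997  0.05629364  0.02364976] 0.15127866998555667
[{'xy': [251.2, 152.7], 'score': 0.74}] [{'xy': [250.6, 172.9], 'score': 0.93}]
```

View pics/t10.png

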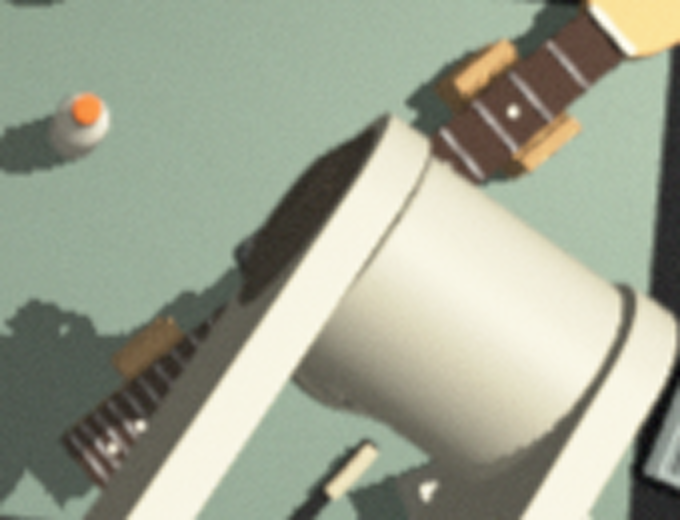

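View pics/s10.png

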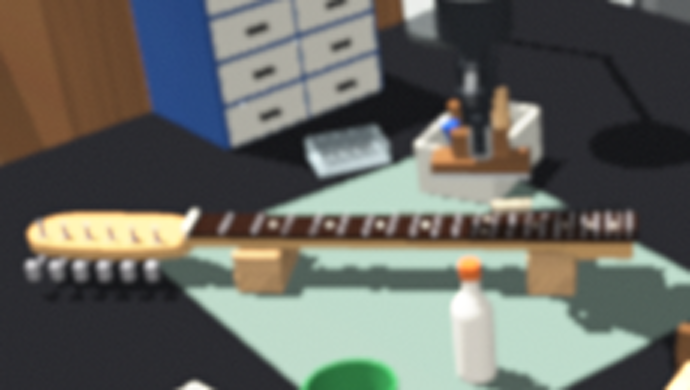

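```bash
python3 - <<'E'
from fit import *
c=bot.capture("scene");p=bot.get_obs()["position"]
print("dd",proj(c,(.4717,-.2389,.0615)),"blk",proj(c,p+[0,0,.003]))
print(onz(c,(250.6,172.9),.0615))
# block outline overlay
f=cv2.resize(c["frame"][100:230,170:320,::-1],None,fx=5,fy=5,interpolation=cv2.INTER_CUBIC)
th=np.radians(-49.04)
def P(a,b,z,o=p): return np.array([o[0]+np.cos(th)*a-np.sin(th)*b,o[1]+np.sin(th)*a+np.cos(th)*b,z])
def dl(Q,col):
    q=[((proj(c,x)-[170,100]+.5)*5-.5).round().astype(int) for x in Q];cv2.polylines(f,[np.array(q)],True,col,1)
S=[(1,1),(1,-1),(-1,-1),(-1,1)]
dl([P(.05*a,.018*b,p[2]-.020) for a,b in S],(0,0,255));dl([P(.05*a,.018*b,p[2]-.002) for a,b in S],(0,255,0))
D=np.array([.4717,-.2389]);dl([P(-.161 if a<0 else .05,.026*b,.0615,D) for a,b in S],(255,0,0));dl([P(.002*a,.02*b,.060,D) for a,b in S],(0,255,255))
cv2.imwrite("pics/s11.png",f)
E
```

```text
dd [252.0200763  174.12651303] blk [250.47756955 149.62694597]
[ 0.46922102 -0.24815133  0.0615    ]
```

View pics/s11.png

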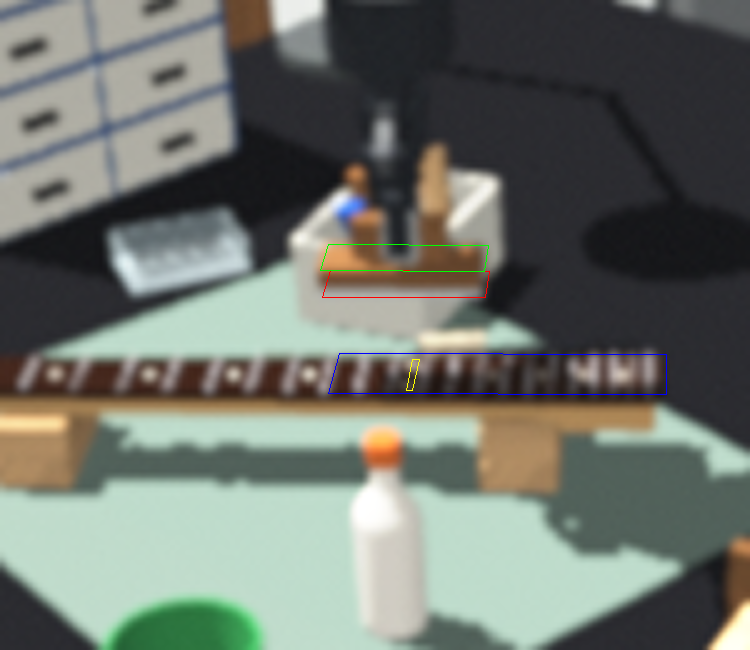

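```bash
python3 - <<'E'
from fit import *
t=bot.capture("top");c=bot.capture("scene")
for p,q in(((333,263),(310,374)),((387,218),(233,373)),((447,167),(149,373)),((513,111),(56,373))):
    X=onz(t,((p[0]+.5)/4-.5+290,(p[1]+.5)/4-.5+150),.060)
    print(X,(proj(c,X)-[170,100]+.5)*5-.5,q, onz(c,((q[0]+.5)/5-.5+170,(q[1]+.5)/5-.5+100),.06))
E
```

```text
[ 0.51291956 -0.28625225  0.06      ] [314.02202019 374.24131449] (310, 374) [ 0.51442021 -0.28841614  0.06      ]
[ 0.54480859 -0.32343041  0.06      ] [237.79563112 373.61128061] (233, 373) [ 0.54634081 -0.3263577   0.06      ]
[ 0.5810909  -0.36491905  0.06      ] [152.20875318 373.30993623] (149, 373) [ 0.5822119  -0.36679231  0.06      ]
[ 0.62112714 -0.41078008  0.06      ] [ 58.06287147 372.9382316 ] (56, 373) [ 0.62206084 -0.41171081  0.06      ]
```

>>> {"fn": "jog_arm", "kwargs": {"increments": [[0.01,-0.03,-0.15,0,0,0,-1],[0.01,-0.03,-0.3,0,0,0,-1],[0.01,-0.03,-0.42,0,0,0,-1],[0.01,-0.03,-0.52,0,0,0,-1],[0.01,-0.03,-0.55,0,0,0,-1],[0.01,-0.03,-0.55,0,0,0,-1]]}}

```text
time_s: 15.6
position: [0.4728, -0.2417, 0.0893]
ee_rot: [0.937, 0.349, -0.0, 0.0]
ft_force: [0.3, 0.4, -2.2]
width: 0.151
```

>>> {"fn": "jog_arm", "kwargs": {"increments": [[0,0,-0.02,0,0,0,-1],[0,0,-0.04,0,0,0,-1],[0,0,-0.05,0,0,0,-1],[0,0,-0.05,0,0,0,-1]]}}

```text
time_s: 16.1
position: [0.4727, -0.2417, 0.0842]
ee_rot: [0.937, 0.349, -0.0, -0.0]
ft_force: [0.1, 0.9, -2.7]
width: 0.155
```

>>> {"fn": "jog_arm", "kwargs": {"increments": [[0,0,-0.01,0,0,0,-1],[0,0,-0.02,0,0,0,-1],[0,0,-0.02,0,0,0,-1]]}}

```text
time_s: 16.48
position: [0.4727, -0.2416, 0.0822]
ee_rot: [0.937, 0.349, -0.0, -0.0]
ft_force: [0.3, 0.2, -2.8]
width: 0.153
```

>>> {"fn": "jog_arm", "kwargs": {"increments": [[0,0,-0.01,0,0,0,-1],[0,0,-0.01,0,0,0,-1]]}}

```text
time_s: 16.73
position: [0.4728, -0.2417, 0.0818]
ee_rot: [0.937, 0.349, 0.0, 0.0]
ft_force: [-2.4, 1.7, 5.0]
width: 0.157
```

Contact at z = 0.0818 (expected 0.0815). Releasing gently.

>>> {"fn": "jog_arm", "kwargs": {"increments": [[0,0,0,0,0,0,-0.6],[0,0,0,0,0,0,-0.4],[0,0,0,0,0,0,-0.2],[0,0,0,0,0,0,-0.15]]}}

```text
time_s: 17.23
position: [0.4728, -0.2417, 0.0812]
ee_rot: [0.937, 0.349, -0.0, 0.0]
ft_force: [0.5, -0.5, 0.7]
width: 0.422
```

>>> {"fn": "jog_arm", "kwargs": {"increments": [[0,0,0.2,0,0,0,-0.15],[0,0,0.5,0,0,0,-0.15],[0,0,1,0,0,0,-0.15],[0,0,1,0,0,0,-0.15]]}}

```text
time_s: 17.73
position: [0.4739, -0.2425, 0.1849]
ee_rot: [0.937, 0.349, 0.002, 0.002]
ft_force: [0.8, -0.0, -0.5]
width: 0.426
```

>>> {"fn": "jog_arm", "kwargs": {"increments": [[0.1,0.5,0,0,0,0.06,-1],[0.2,1,0,0,0,0.12,-1],[0.2,1,0,0,0,0.18,-1],[0.2,1,0,0,0,0.18,-1]]}}

```text
time_s: 18.23
position: [0.4927, -0.1412, 0.1807]
ee_rot: [0.803, 0.596, -0.0, -0.0]
ft_force: [-0.4, -0.4, 0.2]
width: -0.002
```

```bash
python3 - <<'E'
from fit import *
o=bot.get_obs();print(o["position"])
c=bot.capture("top");save(c,"t12",(290,150,460,280),4);save(c,"t12b",(130,85,300,235),4)
for n in("levelling_block_centre","double_dot"):print([(d["xy"],d["score"],onz(c,d["xy"],.0845 if n[0]=="l" else .0615)) for d in bot.tip_of(c,n)[:2]])
c=bot.capture("scene");save(c,"s12",(170,100,320,230),5)
for n in("levelling_block_centre","double_dot"):print([(d["xy"],d["score"],onz(c,d["xy"],.0845 if n[0]=="l" else .0615)) for d in bot.tip_of(c,n)[:2]])
E
```

```text
[ 0.49266465 -0.14122508  0.18073276]
[]
[]
[([251.1, 168.1], 0.88, array([ 0.47444185, -0.2383252 ,  0.0845    ])), ([203.2, 153.4], 0.32, array([ 0.51048371, -0.43463923,  0.0845    ]))]
[([251.3, 173.6], 0.6, array([ 0.47087275, -0.24312401,  0.0615    ])), ([252.7, 152.9], 0.44, array([ 0.36701862, -0.3469536 ,  0.0615    ]))]
```

View pics/t12.png

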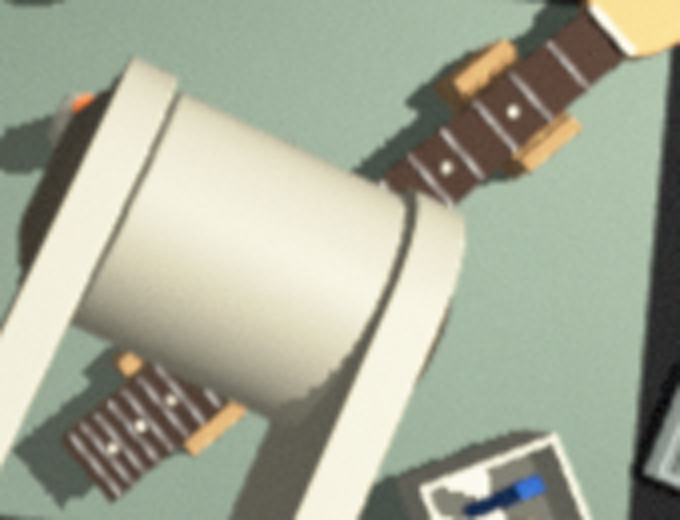

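View pics/s12.png

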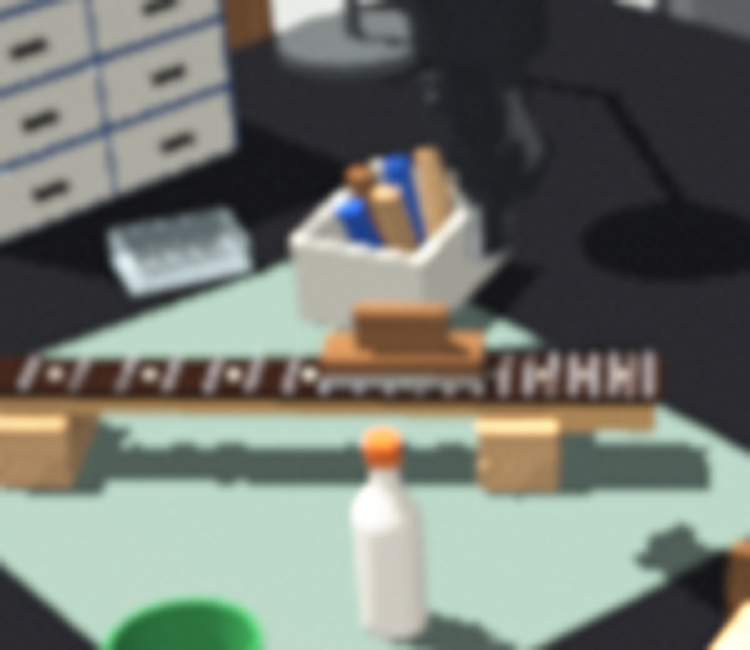

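View pics/t12b.png

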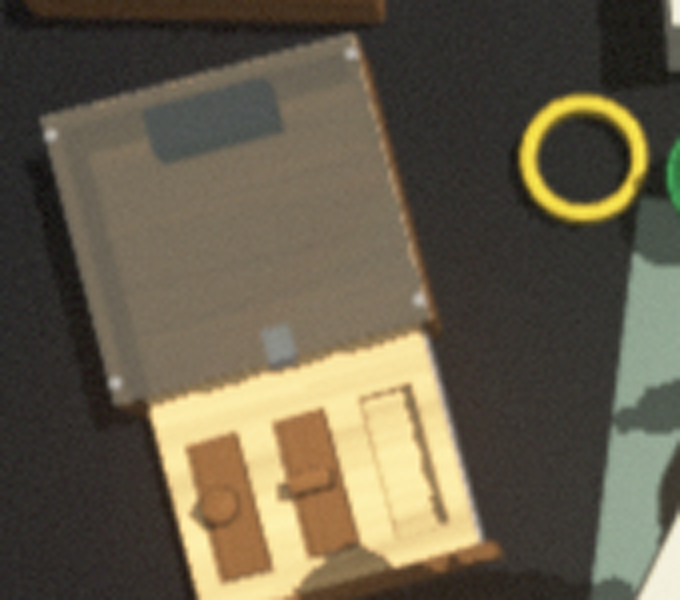

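The block sits squarely on the frets (scene crop columns 320 to 487, row 360) with an even line of frets under it. The other two blocks are in their pockets and the third pocket is empty. Now I'll go round in front of the drawer.

>>> {"fn": "jog_arm", "kwargs": {"increments": [[-0.15,0.5,0,0,0,0.06,-1],[-0.3,0.95,0,0,0,0.12,-1],[-0.3,0.95,0,0,0,0.18,-1],[-0.3,0.95,0,0,0,0.184,-1]]}}

```text
time_s: 19.02
position: [0.4627, -0.0467, 0.1814]
ee_rot: [0.6, 0.8, 0.0, 0.0]
ft_force: [0.4, -0.5, -0.1]
width: 0.006
```

>>> {"fn": "jog_arm", "kwargs": {"increments": [[-0.15,0.5,0,0,0,0,-1],[-0.3,0.95,0,0,0,0,-1],[-0.3,0.95,0,0,0,0,-1]]}}

```text
time_s: 19.4
position: [0.4322, 0.0499, 0.1814]
ee_rot: [0.601, 0.799, 0.0, -0.0]
ft_force: [-0.2, -0.7, -0.3]
width: -0.001
```

>>> {"fn": "jog_arm", "kwargs": {"increments": [[-0.1,0.5,0,0,0,0,-1],[-0.2,0.9,0,0,0,0,-1],[-0.2,0.9,-0.5,0,0,0,-1],[-0.2,0.9,-0.5,0,0,0,-1]]}}

```text
time_s: 19.9
position: [0.4116, 0.1375, 0.129]
ee_rot: [0.601, 0.799, -0.002, -0.002]
ft_force: [-0.5, -0.8, 0.7]
width: 0.0
```

```bash
cat > al.py <<'E'
from fit import *
o=bot.get_obs();p=o["position"];q=o["ee_rot"]
v=[0.67448268,0.21523997,0.28655915];F=pose(v,-.0855,0,0)
u=np.array([np.cos(v[2]),np.sin(v[2])]);d=p[:2]-F[:2];print(p,"yaw",np.degrees(2*np.arctan2(q[1],q[0])),"along",d@u,"lat",d@[-u[1],u[0]],"u",u,o["ft_force"])
E
python3 al.py
```

```text
[0.41157    0.13751504 0.12895117] yaw 106.1065801176461 along -0.1886608740243762 lat -0.00024232199113113895 u [0.95922212 0.28265337] [-0.47741408 -0.76787345  0.7191455 ]
```

>>> {"fn": "jog_arm", "kwargs": {"increments": [[0,0,-0.5,0,0,0,-1],[0,0,-0.91,0,0,0,-1],[0,0,-0.91,0,0,0,-1],[0.1,0.03,-0.91,0,0,0,-1],[0.25,0.075,-0.91,0,0,0,-1]]}}

```text
time_s: 20.52
position: [0.44, 0.146, 0.0425]
ee_rot: [0.6, 0.8, 0.001, 0.001]
ft_force: [-0.4, 0.5, -0.2]
width: -0.003
```

>>> {"fn": "jog_arm", "kwargs": {"increments": [[0.06,0.018,0,0,0,0,-1],[0.15,0.044,0,0,0,0,-1],[0.3,0.088,0,0,0,0,-1],[0.45,0.132,0,0,0,0,-1],[0.6,0.177,0,0,0,0,-1],[0.75,0.22,0,0,0,0,-1],[0.88,0.26,0,0,0,0,-1],[0.95,0.28,0,0,0,0,-1],[0.95,0.28,0,0,0,0,-1]]}}

```text
time_s: 21.65
position: [0.533, 0.1739, 0.0401]
ee_rot: [0.6, 0.8, -0.0, 0.0]
ft_force: [-0.5, -0.4, 0.0]
width: 0.001
```

```bash
python3 al.py
```

```text
[0.53300356 0.17389265 0.04013943] yaw 106.31907409871656 along -0.06189686109126832 lat 0.00032828783622521995 u [0.95922212 0.28265337] [-0.53265598 -0.43402157  0.01091137]
```

>>> {"fn": "jog_arm", "kwargs": {"increments": [[0.1,0.03,0,0,0,0,-1],[0.2,0.06,0,0,0,0,-1],[0.3,0.09,0,0,0,0,-1],[0.4,0.118,0,0,0,0,-1],[0.48,0.141,0,0,0,0,-1],[0.52,0.153,0,0,0,0,-1],[0.52,0.153,0,0,0,0,-1]]}}

```text
time_s: 22.52
position: [0.5849, 0.1892, 0.0402]
ee_rot: [0.6, 0.8, -0.0, 0.0]
ft_force: [-3.5, 0.2, 1.6]
width: 0.003
```

>>> {"fn": "jog_arm", "kwargs": {"increments": [[0.02,0.006,0,0,0,0,-1],[0.04,0.012,0,0,0,0,-1],[0.04,0.012,0,0,0,0,-1]]}}

```text
time_s: 22.9
position: [0.5888, 0.1903, 0.0402]
ee_rot: [0.6, 0.8, -0.0, 0.0]
ft_force: [-4.0, 0.1, -0.3]
width: -0.001
```

>>> {"fn": "jog_arm", "kwargs": {"increments": [[0.02,0.006,0,0,0,0,-1],[0.02,0.006,0,0,0,0,-1]]}}

```text
time_s: 23.15
position: [0.5908, 0.1909, 0.0402]
ee_rot: [0.6, 0.8, -0.0, 0.0]
ft_force: [-3.0, 0.8, 0.2]
width: -0.004
```

>>> {"fn": "jog_arm", "kwargs": {"increments": [[0.02,0.006,0,0,0,0,-1],[0.02,0.006,0,0,0,0,-1]]}}

```text
time_s: 23.4
position: [0.5916, 0.1912, 0.0402]
ee_rot: [0.6, 0.8, -0.001, -0.001]
ft_force: [-15.7, -3.9, 7.5]
width: 0.001
```

>>> {"fn": "jog_arm", "kwargs": {"increments": [[0.02,0.006,0,0,0,0,-1],[0.02,0.006,0,0,0,0,-1]]}}

```text
time_s: 23.65
position: [0.5917, 0.1912, 0.0402]
ee_rot: [0.6, 0.8, -0.003, -0.002]
ft_force: [-34.9, -11.3, 19.9]
width: -0.004
```

Firm stop reached. I'll let go, back away and clear the view.

>>> {"fn": "jog_arm", "kwargs": {"increments": [[-0.3,-0.09,0,0,0,0,-1],[-0.8,-0.23,0,0,0,0,-1],[-0.95,-0.28,0,0,0,0,-1],[-0.95,-0.28,0.6,0,0,0,-1],[-0.95,-0.28,1,0,0,0,-1]]}}

```text
time_s: 24.28
position: [0.5006, 0.1641, 0.1431]
ee_rot: [0.6, 0.8, 0.001, 0.001]
ft_force: [0.0, 0.2, 0.1]
width: 0.002
```

>>> {"fn": "jog_arm", "kwargs": {"increments": [[-0.5,0.5,0.3,0,0,0,-1],[-1,1,0.5,0,0,0,-1],[-1,1,0.5,0,0,0,-1]]}}

```text
time_s: 24.65
position: [0.3988, 0.266, 0.1921]
ee_rot: [0.599, 0.801, 0.002, 0.001]
ft_force: [0.6, 1.0, 0.4]
width: 0.002
```

>>> {"fn": "jog_arm", "kwargs": {"increments": [[-0.5,0.5,0,0,0,0,-1],[-1,1,0,0,0,0,-1],[-1,1,0,0,0,0,-1]]}}

```text
time_s: 25.02
position: [0.298, 0.3662, 0.1909]
ee_rot: [0.598, 0.801, 0.001, 0.0]
ft_force: [0.9, -0.6, 0.7]
width: 0.0
```

```bash
python3 - <<'E'
from fit import *
o=bot.get_obs();print(o["position"],o["ft_force"],o["time_s"])
c=bot.capture("top");save(c,"t13");save(c,"t13a",(290,150,460,280),4);save(c,"t13b",(130,85,260,205),5)
for n in("levelling_block_centre","double_dot","drawer_front"):print(n,[(d["xy"],d["score"],onz(c,d["xy"],.0845 if n[0]=="l" else .0615 if n[1]=="o" else .036)) for d in bot.tip_of(c,n)[:2]])
Z=dict(glue_bottle=0,filler_tub=0,tape_roll=0,screwdriver=.015,basket=0,radius_block=0,key_box=0,brush=0)
for k,z in Z.items(): print(k,[np.round(onz(c,d["xy"],z),3).tolist() for d in bot.tip_of(c,k)[:1]])
E
```

```text
[0.29803948 0.36624298 0.19087471] [ 0.85546498 -0.55296707  0.73157585] 25.025
levelling_block_centre []
double_dot [([353.9, 232.9], 0.65, array([ 0.46361278, -0.23401236,  0.0615    ]))]
drawer_front [([199.8, 186.1], 0.9, array([0.58713304, 0.19908674, 0.036     ])), ([150.4, 280.5], 0.43, array([0.31978735, 0.32735973, 0.036     ]))]
glue_bottle [[0.599, -0.099, 0.0]]
filler_tub [[0.756, -0.102, 0.0]]
tape_roll [[0.774, -0.017, 0.0]]
screwdriver [[0.317, 0.335, 0.015]]
basket [[0.306, -0.416, 0.0]]
radius_block [[0.533, 0.466, 0.0]]
key_box [[0.406, -0.577, 0.0]]
brush [[0.328, -0.268, 0.0]]
```

View pics/t13a.png

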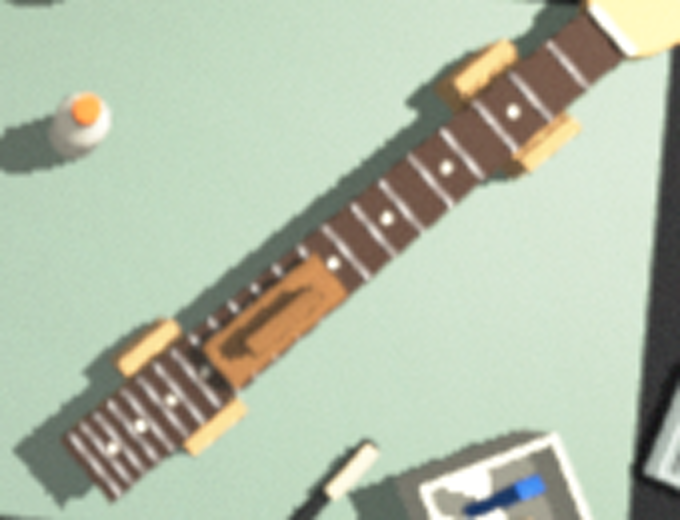

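View pics/t13b.png

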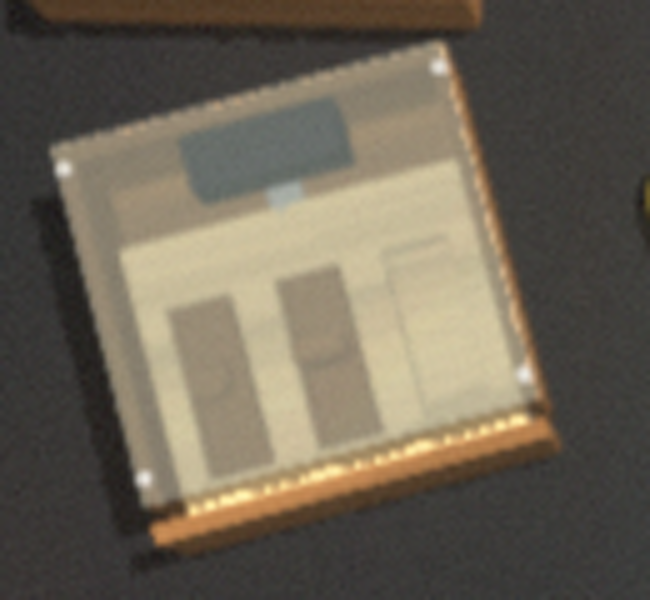

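View pics/t13.png

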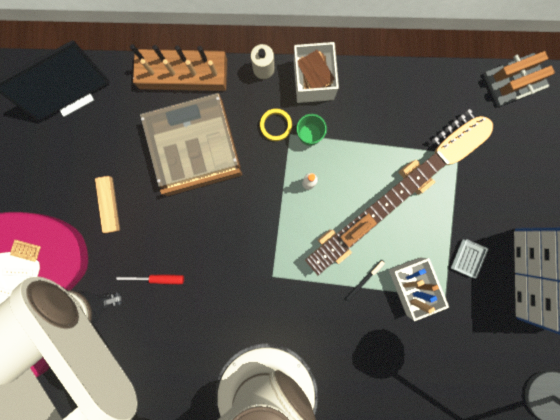

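The drawer is shut, its front on the same line as at the start ((150,535) to (555,435) in the crop) and with two blocks inside. The block lies on the neck in the top crop with corners near (310,255), (347,298), (240,390) and (204,347). I'll check its offset before handing in.

```bash
python3 - <<'E'
from fit import *
c=bot.capture("top")
w=lambda p,z:onz(c,((p[0]+.5)/4-.5+290,(p[1]+.5)/4-.5+150),z)[:2]
P=[w(p,.0795) for p in((310,255),(347,298),(240,390),(204,347))]
m=np.mean(P,0);d=np.array([0.6556,-0.7551]);e=m-[.4717,-.2389]
ax=P[0]-P[3]+P[1]-P[2];print(m,"along",e@d,"across",e@[-d[1],d[0]],"yaw",np.degrees(np.arctan2(ax[1],ax[0])),[np.linalg.norm(P[i]-P[i-1]) for i in range(4)])
print(w((264,321.5),.060))
px={.064:[(168,312),(230,295),(273,460),(210,478)],0:[(277,280),(338,264),(383,430),(320,447)]}
v,r=fitdrawer(c,px,(130,85),5)
u=np.array([np.cos(.2866),np.sin(.2866)]);print("drawer",(np.array([.67448,.21524])-v[:2])@u,v[2])
E
```

```text
[ 0.4710178  -0.24293369] along 0.0025985930697724874 across -0.0031596137753805527 yaw -48.390266556473975 [np.float64(0.09539439858759578), np.float64(0.03808745226241177), np.float64(0.09572973596089382), np.float64(0.03749482470420119)]
[ 0.47167533 -0.23897302]
drawer -0.0003259559403288508 0.29248952152085234
```

```bash
python3 -c "
from cell import bot
print(bot.get_obs()['ft_force'],bot.get_obs()['time_s']);print(bot.job_done())"
```

```text
[-0.36878634 -0.4216183   0.50207678] 25.675
the job is handed in; nothing more can be done
None
```

The job is done and handed in at about 25.7 s; the hand-in itself gives no verdict.

**What I did:** I pressed the drawer front to its stop and it sprang about 55 mm ajar. I hooked it open to about 147 mm and lifted the levelling block straight up by its ridge. I lowered it onto the frets, with first contact at the expected height. Then I pushed the drawer back to its stop and let go. The largest force I read was about 45 N, on the closed fingertips against the drawer stop.

**Last checks (overhead picture):**
- **Block:** it is about 2.6 mm from the double dot along the neck, 3 mm across it, and within 1° of the neck's line.
- **Drawer:** it measures within 1 mm of shut.
- **Other blocks:** both are still in their pockets.
- **Robot:** the arm stands clear, with no force on the tool beyond noise.

**Where readings disagreed:**
- **Camera views:** the two cameras differed by up to 3.5 mm on the neck's dots, mostly along the neck, so I aimed between them.
- **Bystanders:** the network put the bottle about 18 mm from its first reading and the others up to 13 mm. In the overhead pictures the bottle is at the same pixels as before, and the rest also look unmoved.
- **Block and double dot:** in the overhead pictures after placing, the network never found the block. With the block on it, it put the double dot about 9 mm off. The block offsets above therefore come from corners I picked by hand, against the double dot measured before the block covered it.

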